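# Sweep the tile chips into the hatch and hold it open

### The arm

A 7-joint arm with a two-finger parallel gripper is mounted at the origin on the work surface. World frame = base frame: x ahead of the robot, y to its left, z up, the work surface at z = 0. Lengths are in m, angles in rad, forces in N, time in s.
With the tool pointing down it reaches from about 0.425 to 0.95 m from the base axis. Payload 16.7 kg.
Tool frame: the origin (TCP) lies at the very end of the fingers, on their centre line; the grasp point (between the pads) lies 19 mm behind it; z points along the fingers, x is the direction in which the jaws open and shut, and the axes are right-handed (so a half turn about z gives the same grasp; the last joint's range is limited). The gripper opens to 94 mm and grips with 3 to 60 N. Pads are 16 mm wide; open, the fingers measure 119 mm over their backs; the gripper's body (75 mm by 177 mm) begins 78 mm behind the grasp point.
Start: joints at [-1.308, 0.426, 0.074, 1.606, -0.034, 1.111, -0.067], TCP at [0.271, 0.618, 0.205] pointing down, gripper open.
Joint ranges: [-2.85, 2.85], [-0.5, 2.14], [-1.23, 1.37], [0.21, 2.46], [-1.02, 4.16], [0.16, 2.05], [-2.73, 2.73]. Speed limits (rad/s): [1.89, 1.89, 2.39, 2.39, 3.01, 3.01, 3.01].

### API

Orientations are given as a unit quaternion [x, y, z, w].
In Python, from rig import manip, optics, job gives the robot as it stands. The module is installed in compiled form; this text tells all that it offers.
- The arm moves only by the tool drive_tool, never from a script. Its argument "rows" is one flat list of numbers, 7 for each row, row after row: the shift along the tool's x, y, z in mm, then the turn, a rotation vector about the tool's x, y, z in degrees, then the closure, from 0 (fully open) to 1 (shut). In form: [dx, dy, dz, wx, wy, wz, fingers, dx, dy, dz, wx, wy, wz, fingers, ...]. A call has 1 to 20 rows; each row is the pose to reach, as a shift and turn from the pose commanded when the call began, along the tool's axes at that moment; what a row does not reach only later rows make up. A row lasts 1/8 s, in which the tool goes at most 62.5 mm and 10.7 degrees, less where a joint would pass 70% of its speed; a pose out of reach is approached as far as the arm can. A call with a gripper value outside its range is refused whole. The fingers move at their own pace and stop on an object; "force" is the grip in N (left out, the last holds). Time passes only in rows, so rows that repeat a pose let the fingers close. It gives the time, the measured TCP pose, the force and the opening at its end, in the units of the state.
- manip.sense(): the state, without advancing time (a new reading comes with each control period).
- optics.grab_frame(name): name is "side" or "top" or "wrist"; returns a dict with "image" (480x640x3 uint8, red, green, blue), "depth" (480x640 float32, m along the optical axis (not along the pixel's ray), 0 where there is no reading), "fx", "fy", "cx", "cy" (pixels), "R" (3x3) and "t" (3): a world point X has camera coordinates R X + t. Camera axes: x right, y down, z forward; pixel columns grow to the right and rows downward; lengths in m; the calibration is good to about 2 mm. A picture is of the moment at which its call begins.
- job.close_job(): hands the job in, once; it reports no verdict.
The state is a dict: "clock": time; "joint_positions": joint angles; "joint_velocities": joint speeds; "joint_torque": joint torques, N m; "tool_pos": TCP position; "orientation": TCP orientation; "contact_force": force on the tool from outside, world axes, zero at the start; "ft_torque": the same for the moment, N m; "opening": opening from 0.0 (shut) to 1.0 (fully open).
Only numpy, scipy, OpenCV 4.12 (cv2) and the standard library are available. Lean on these libraries where they do the work, as an engineer would, in place of code of your own. Each camera call takes 0.05 s, during which the arm holds its last target. There are 200 camera calls.

### The job

Hold the scraper block and sweep the four terracotta chips off the white deck into the station's hatch, without touching the chips with the fingers, then stand the scraper upright back on the middle of its black mat and let go of it. Then press the yellow plunger down 20 mm with the fingertips, so that the flaps open and the chips drop into the bin, never pushing it near its stop at 32 mm (that would unhook the bin), and finish while still holding it pressed there. Leave the lint roller, bucket lid, jar, brush and green bottle where they are.

Things in the scene. Friction and masses are not known exactly. Their poses are not given: they have to be found in the camera images.
- station: beige plastic chip-clearing station, fixed. Origin on the counter under the middle of the deck's exit edge; y runs along it from deck to hatch, x across, z up. White deck: z = 80 mm, y = -180 to 0 mm, x = -55 to +55 mm, between 6 mm thick beige walls with tops at z = 90 mm, the end y = -180 mm walled too; the end y = 0 is open to the hatch well
- hatch (a point): centre of the hatch floor: the well beside the deck, station y = 0 to 90 mm, x = -55 to +55 mm, whose floor is two blue flaps with tops 61 mm above the counter. Its three walls end at 90 mm. Below the flaps is the bin, its floor 5 mm above the counter
- plunger (a joint): travel of the yellow plunger in m: 0 up (rest), grows as it is pushed straight down, stop at 0.032. Spring return: it pushes back with about 3 N at the top plus 0.3 N per mm (about 9 N at 20 mm). It opens the two hatch flaps as it goes down (50 rad per m: about 57 degrees at 20 mm)
- plunger_top (a point): centre of the flat top of the yellow plunger head, a disc 44 mm across and 12 mm thick, on a steel stem in a beige housing on the station at station x = +87, y = +45 mm. At rest the top is 125 mm above the counter; the housing under it ends at 75 mm
- scraper_center (a point): centre of the scraper block, which stands upright, 64 mm high (32 mm above its flat underside); x along the blade, y through the thickness, z up. Black blade below: 94 mm long, 26 mm thick, 22 mm high; red grip on it: 56 mm long, 26 mm thick, 42 mm high. Grip it across the 26 mm, well up on the red part. About 140 g
- mat_top (a point): centre of the top face of the black rubber mat, the scraper's place: 150 x 90 mm, 4 mm thick, x along its 150 mm side, fixed to the counter
- dish: blue soap dish with a cream soap bar, fixed, 130 x 90 mm, 34 mm high, origin under its centre
- chip0_center (a point): centre of a terracotta tile chip, 26 x 22 x 9 mm, 11 g, lying flat on the white deck
- chip1_center (a point): centre of a terracotta tile chip, 26 x 22 x 9 mm, 11 g, lying flat on the white deck
- chip2_center (a point): centre of a terracotta tile chip, 26 x 22 x 9 mm, 11 g, lying flat on the white deck
- chip3_center (a point): centre of a terracotta tile chip, 26 x 22 x 9 mm, 11 g, lying flat on the white deck
- roller: loose chrome lint roller lying along its x, roller 52 mm in diameter, 210 mm long with its handle to -x; origin under the middle. Leave alone
- bucket_lid: loose blue plastic bucket lid lying flat, 236 mm across, 30 mm high with its knob; origin under the centre. Leave alone
- jar: loose glass jar with steel cap, 80 mm across, 120 mm high; origin under the centre. Leave alone
- brush: loose stiff orange scrubbing brush, bristles down, 160 x 55 mm, 93 mm high with its handle; origin under the centre. Leave alone
- spray: loose green bottle, 68 mm across, 190 mm high; origin under the centre. Leave alone
There are look-alikes about, which are no part of the job. Of the things shaped like the part that bears mat_top, the black one is meant.

How it is judged:
On the way, in this order (a step that is already met when the one before it is completed fails the run):
1. all four chips swept off the deck into the hatch well (y of chip0_center in the frame of station between 0 and 0.092 m and x of chip0_center in the frame of station between -0.056 and 0.056 m and z of each of chip0_center, chip1_center, chip2_center, chip3_center in the frame of station below 0.09 m and y of chip1_center in the frame of station between 0 and 0.092 m and x of chip1_center in the frame of station between -0.056 and 0.056 m and y of chip2_center in the frame of station between 0 and 0.092 m and x of chip2_center in the frame of station between -0.056 and 0.056 m and y of chip3_center in the frame of station between 0 and 0.092 m and x of chip3_center in the frame of station between -0.056 and 0.056 m), for 0.1 s.
2. scraper standing upright on the middle of its mat, let go (horizontal distance between scraper_center and mat_top below 0.04 m and angle between scraper_center's own z axis and vertical below 0.15 rad and height (world z) of scraper_center between 0.031 and 0.041 m and contact force between the fingers and scraper below 0.1 N), for 0.3 s.
At the end, for the whole second after the job is handed in: The fingers hold the plunger pressed at 20 mm travel within 5 mm, at rest, with more than 3 N; all four chips lie in the bin below the flaps; the scraper stands upright on its mat, within 40 mm of the mat's centre, not touched (all of step 2 and value of joint plunger between 0.015 and 0.025 m and velocity of joint plunger between -0.01 and 0.01 m/s and contact force between the fingers and plunger above 3 N and y of chip0_center in the frame of station between 0 and 0.092 m and x of chip0_center in the frame of station between -0.056 and 0.056 m and z of each of chip0_center, chip1_center, chip2_center, chip3_center in the frame of station below 0.05 m and y of chip1_center in the frame of station between 0 and 0.092 m and x of chip1_center in the frame of station between -0.056 and 0.056 m and y of chip2_center in the frame of station between 0 and 0.092 m and x of chip2_center in the frame of station between -0.056 and 0.056 m and y of chip3_center in the frame of station between 0 and 0.092 m and x of chip3_center in the frame of station between -0.056 and 0.056 m); the arm keeps its last pose, push and grip.
It fails at once if plunger pushed close to its stop (more than 29 mm) (value of joint plunger above 0.029 m).
It fails at once if a chip touched with the gripper's fingers (contact force between the fingers and chip0 above 0.3 N or contact force between the fingers and chip1 above 0.3 N or contact force between the fingers and chip2 above 0.3 N or contact force between the fingers and chip3 above 0.3 N).
It fails at once if lint roller, bucket lid, jar, brush or green bottle moved more than 30 mm (distance of any of roller, bucket_lid, jar, brush, spray from where it was at the start of the episode above 0.03 m).
It also fails if it takes over 59 s, if anything falls off the work surface, if the arm or the gripper's body presses on something with over 40 N, if the wrist force passes 120 N, or if a joint passes its speed limit or range.

## Working session

There is one attempt and no reset: what is moved stays moved. The work goes in short steps, Python scripts to look and compute and a tool call to move; the robot and the scene stay as the last step left them, time stands still between calls to the robot, and variables do not carry over. Pictures are saved under pics/ and viewed, about 8 in all and at most 12, crops included, and the job is handed in when it is done.

Besides the shell and the picture viewer there is one more tool, called after ">>>" as a command line: name --argument value ..., lists and objects as JSON in quotes. drive_tool: Moves the arm, as the interface text tells. Its arguments: {"type":"object","properties":{"rows":{"type":"array","items":{"type":"number"}},"force":{"type":"number"}},"required":["rows"]}

```bash
mkdir -p pics; cat > h.py <<'E'
import numpy as np, cv2
from rig import manip, optics, job
def grab(n):
    f=optics.grab_frame(n); return f
def save(img,name): cv2.imwrite('pics/'+name+'.png',cv2.cvtColor(img,cv2.COLOR_RGB2BGR))
def cloud(f):
    v,u=np.mgrid[0:480,0:640]; d=f['depth']
    P=np.stack([(u-f['cx'])/f['fx']*d,(v-f['cy'])/f['fy']*d,d],-1)
    return (P-np.array(f['t']))@np.array(f['R'])   # R^T (P-t)
def ray(f,u,v,z):
    R=np.array(f['R']);c=-R.T@np.array(f['t']); d=R.T@np.array([(u-f['cx'])/f['fx'],(v-f['cy'])/f['fy'],1])
    return c+d*(z-c[2])/d[2]
E
python3 - <<'E'
from h import *
print(manip.sense())
for n in('top','side'):
    f=grab(n); save(f['image'],n); np.savez(n+'.npz',**f); print(n,np.array(f['R']).round(3),np.array(f['t']).round(3),f['fx'])
E
```

```text
{'clock': 0.0, 'joint_positions': array([-1.30749004,  0.42671159,  0.07382128,  1.60658654, -0.03412431,
        1.11082203, -0.06712043]), 'joint_velocities': array([-0.00078933,  0.0002184 , -0.00041747, -0.00113534, -0.00074647,
        0.00044347,  0.00042605]), 'joint_torque': array([ 2.33861821e-03, -9.35808420e+01,  3.66689019e+00, -4.54208279e+01,
       -4.90603375e-02,  1.97377510e-02,  1.62677516e-04]), 'tool_pos': array([0.27062548, 0.6178973 , 0.20479738]), 'orientation': array([ 8.37022473e-01,  5.47168144e-01, -5.14806485e-04,  3.71273930e-04]), 'contact_force': array([-0.3699643 , -0.08049128, -0.58169585]), 'ft_torque': array([-0.03080949,  0.01040181, -0.01479048]), 'opening': 0.9994594848466342}
top [[ 0.028 -1.     0.008]
 [-0.982 -0.029 -0.184]
 [ 0.184 -0.002 -0.983]] [-0.016  0.551  1.119] 442.17203961489946
side [[ 0.981 -0.196 -0.005]
 [-0.144 -0.704 -0.696]
 [ 0.133  0.683 -0.718]] [-0.553  0.163  1.325] 528.0966272818479
```

View pics/top.png

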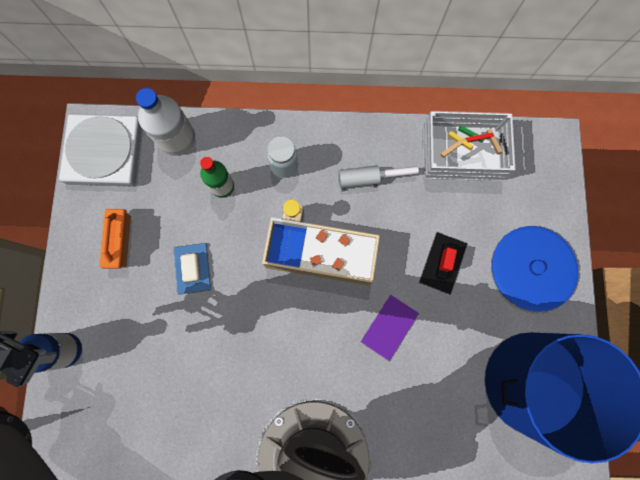

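View pics/side.png

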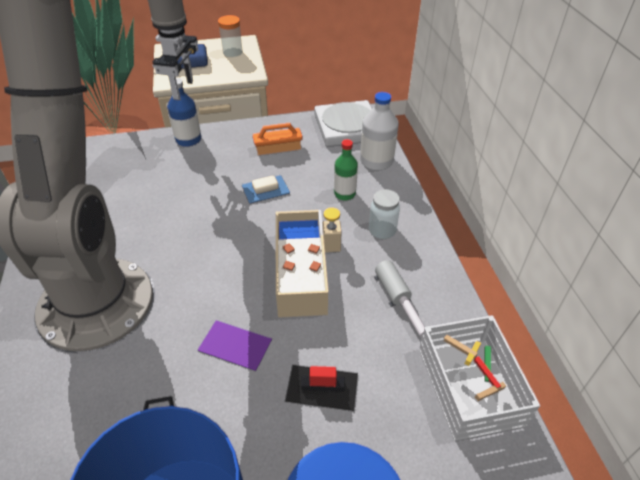

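Top view: the station is at (322,250), with blue flaps at its left end and the plunger at (292,211). The scraper stands on the black mat at (443,263). There are two mat candidates, black (443,263) and purple (390,328), and the black one is meant. The brush, bottle, jar and roller lie around the edges.

```bash
python3 - <<'E'
from h import *
r3=lambda a:np.round(a,4)
for n in('top','side'):
    f=dict(np.load(n+'.npz')); im=f['image']; P=cloud(f); hsv=cv2.cvtColor(im,cv2.COLOR_RGB2HSV); H,S,V=[hsv[...,i].astype(int) for i in range(3)]
    ok=(f['depth']>0)
    X,Y,Z=P[...,0],P[...,1],P[...,2]
    ws=(X>.2)&(X<1.0)&(abs(Y)<.6)
    def comps(m,z,name,amin=15):
        k,l,st,c=cv2.connectedComponentsWithStats(m.astype(np.uint8))
        for i in range(1,k):
            if st[i,4]<amin: continue
            q=l==i; pts=np.argwhere(q)[:,::-1].astype(np.float32)
            zm=np.median(Z[q]); w=np.array([ray(f,u,v,z)[:2] for u,v in pts]).astype(np.float32)
            (cx,cy),(a,b),an=cv2.minAreaRect(w)
            print(n,name,'pix',c[i].round(0),'A',st[i,4],'zmed',round(zm,3),'mean',r3(w.mean(0)),'rect',r3([cx,cy,a,b]),round(an,1))
    red=((H<12)|(H>170))
    comps(ok&ws&red&(S>100)&(V>90)&(abs(Z-.088)<.02)&(X<.75)&(abs(Y)<.2),.089,'chip',12)
    comps(ok&ws&red&(S>190)&(V>120)&(Z>.057)&(Z<.08),.068,'scraper')
    comps(ok&ws&(H>20)&(H<33)&(S>150)&(Z>.115)&(Z<.14),.125,'plunger')
    comps(ok&ws&(V<50)&(Z<.012)&(Z>-.004)&(S<90)&(Y<-.1),.004,'mat',300)
    comps(ok&ws&(Z>.084)&(Z<.096)&(H>8)&(H<30)&(S>30)&(abs(Y)<.25)&(X<.72),.09,'stationrim',100)
    comps(ok&ws&(S<40)&(V>180)&(abs(Z-.08)<.007)&(abs(Y)<.25),.08,'deck',300)
    comps(ok&ws&(H>100)&(H<125)&(S>150)&(abs(Z-.061)<.02)&(abs(Y)<.25)&(X<.72),.061,'flap',100)
    if n=='top': save(cv2.resize(im[190:310,240:500],None,fx=3,fy=3,interpolation=cv2.INTER_CUBIC),'crop1')
E
```

```text
top chip pix [321. 236.] A 75 zmed 0.09 mean [ 0.5587 -0.0056] rect [ 0.5589 -0.0061  0.0206  0.0251] 55.3
top chip pix [344. 240.] A 76 zmed 0.091 mean [ 0.5503 -0.0642] rect [ 0.5505 -0.0639  0.0237  0.0203] 46.8
top chip pix [316. 260.] A 77 zmed 0.09 mean [0.496  0.0074] rect [0.4957 0.0077 0.02   0.025 ] 23.7
top chip pix [338. 264.] A 79 zmed 0.09 mean [ 0.4874 -0.0494] rect [ 0.4873 -0.0497  0.0203  0.0249] 57.9
top scraper pix [112. 231.] A 25 zmed 0.058 mean [0.558  0.5392] rect [0.5552 0.5399 0.0345 0.0124] 0.3
top scraper pix [449. 259.] A 232 zmed 0.069 mean [ 0.5113 -0.3375] rect [ 0.5111 -0.3374  0.0283  0.0575] 76.1
top scraper pix [107. 258.] A 30 zmed 0.069 mean [0.4865 0.5442] rect [0.4867 0.5447 0.0215 0.0089] 31.8
top plunger pix [291. 208.] A 206 zmed 0.126 mean [0.6209 0.0717] rect [0.6214 0.0715 0.039  0.0377] 2.1
top mat pix [442. 264.] A 1215 zmed 0.006 mean [ 0.5069 -0.3377] rect [ 0.5104 -0.3417  0.0888  0.1492] 70.0
top stationrim pix [324. 254.] A 704 zmed 0.091 mean [ 0.5123 -0.013 ] rect [ 0.5223 -0.0037  0.2822  0.1228] 82.0
top deck pix [341. 251.] A 
[... 463 characters left out ...]
 rect [ 0.4866 -0.0501  0.0221  0.0232] 60.3
side chip pix [315. 266.] A 63 zmed 0.088 mean [ 0.5493 -0.0651] rect [ 0.5494 -0.065   0.0256  0.019 ] 52.3
side plunger pix [332. 214.] A 116 zmed 0.125 mean [0.6205 0.0689] rect [0.6204 0.0698 0.0377 0.0337] 78.0
side mat pix [319. 393.] A 1313 zmed 0.004 mean [ 0.5014 -0.3521] rect [ 0.5089 -0.34    0.0854  0.1432] 70.0
side stationrim pix [299. 259.] A 585 zmed 0.089 mean [ 0.516  -0.0316] rect [ 0.5231 -0.0064  0.2873  0.12  ] 81.7
side deck pix [301. 268.] A 1768 zmed 0.08 mean [ 0.5178 -0.0563] rect [ 0.5189 -0.0405  0.18    0.1079] 81.5
side flap pix [298. 229.] A 597 zmed 0.061 mean [0.5362 0.0956] rect [0.5369 0.0959 0.0601 0.0998] 81.4
```

View pics/crop1.png

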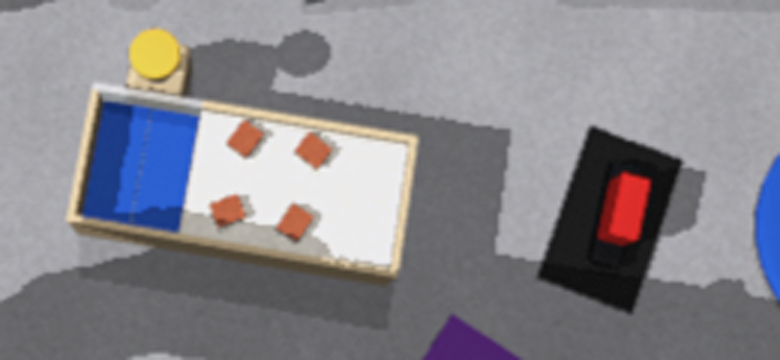

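Crop: the scraper's red grip (625,208 in the crop) stands on the black mat, and the purple mat is the decoy. The station pose from the rim, checked against the plunger, agrees to about 1 mm: origin (0.529, 0.040), y axis at 82°.

```bash
cat >> h.py <<'E'
from scipy.spatial.transform import Rotation as Ro
def plan(pts, yaw=None):
    "world targets -> tool-frame shifts (mm) and the turn (deg) to put tool x at yaw, tool straight down"
    s=manip.sense(); R=Ro.from_quat(s['orientation']); p=s['tool_pos']
    print('t',round(s['clock'],2),'p',p.round(4),'toolx',round(np.degrees(np.arctan2(*R.as_matrix()[1::-1,0])),2),'F',s['contact_force'].round(1),'open',round(s['opening'],3))
    for q in pts: print(q,(R.inv().apply(np.array(q)-p)*1000).round(1))
    if yaw is not None:
        y=np.radians(yaw); x=np.array([np.cos(y),np.sin(y),0]); z=np.array([0,0,-1]); T=Ro.from_matrix(np.c_[x,np.cross(z,x),z])
        print('turn',np.degrees((R.inv()*T).as_rotvec()).round(2))
SO=np.array([.529,.0397]); SY=np.array([.139,.990]); SX=np.array([.990,-.139])
def st(x,y,z): return [*(SO+x*SX+y*SY).round(4),z]
E
python3 -c "
from h import *
plan([(.271,.618,.305),(.40,.50,.305),(.52,.35,.305),(.58,.15,.305),(.58,-.05,.305),(.54,-.25,.305),(.511,-.3374,.305),(.511,-.3374,.12)],76.1)"
```

```text
t 0.1 p [0.2706 0.6179 0.2049] toolx 66.35 F [-0.8  0.2 -0.6] open 0.997
(0.271, 0.618, 0.305) [ 1.000e-01  3.000e-01 -1.001e+02]
(0.4, 0.5, 0.305) [ -56.2  165.8 -100.1]
(0.52, 0.35, 0.305) [-145.5  335.9 -100. ]
(0.58, 0.15, 0.305) [-304.6  471.1  -99.8]
(0.58, -0.05, 0.305) [-487.8  551.4  -99.5]
(0.54, -0.25, 0.305) [-687.1  594.9  -99.3]
(0.511, -0.3374, 0.305) [-778.8  603.4  -99.2]
(0.511, -0.3374, 0.12) [-778.5  603.4   85.8]
turn [-0.    0.07 -9.75]
```

>>> drive_tool --rows '[0,0,-50,0,0,0,0,0,0,-100,0,0,0,0,-20,55,-100,0,0,0,0,-40,110,-100,0,0,0,0,-56,166,-100,0,0,-2,0,-86,222,-100,0,0,-4,0,-115,280,-100,0,0,-6,0,-145,336,-100,0,0,-8,0,-185,370,-100,0,0,-9.75,0,-225,404,-100,0,0,-9.75,0,-265,437,-100,0,0,-9.75,0,-305,471,-100,0,0,-9.75,0,-350,491,-100,0,0,-9.75,0,-396,511,-100,0,0,-9.75,0,-442,531,-100,0,0,-9.75,0,-488,551,-100,0,0,-9.75,0,-540,563,-100,0,0,-9.75,0,-590,573,-100,0,0,-9.75,0,-640,584,-100,0,0,-9.75,0,-687,595,-100,0,0,-9.75,0]'

```text
clock: 2.6
tool_pos: [0.5394, -0.2513, 0.3054]
orientation: [0.788, 0.616, -0.0, -0.0]
contact_force: [1.0, -0.2, -0.3]
opening: 0.999
```

```bash
python3 -c "
from h import *
plan([(.511,-.3374,.24),(.511,-.3374,.12),(.511,-.3374,.04)],76.1)"
```

```text
t 2.6 p [ 0.5394 -0.2513  0.3054] toolx 76.09 F [ 1.  -0.2 -0.3] open 0.999
(0.511, -0.3374, 0.24) [-90.4  -6.9  65.4]
(0.511, -0.3374, 0.12) [-90.4  -6.8 185.4]
(0.511, -0.3374, 0.04) [-90.4  -6.8 265.4]
turn [-0.02 -0.   -0.01]
```

>>> drive_tool --rows '[-45,-3,35,0,0,0,0,-90,-7,70,0,0,0,0,-90,-7,105,0,0,0,0,-90,-7,105,0,0,0,0,-90,-7,105,0,0,0,0]'

```text
clock: 3.22
tool_pos: [0.5124, -0.3352, 0.2016]
orientation: [0.787, 0.617, 0.0, 0.0]
contact_force: [-1.0, 0.5, 0.9]
opening: 0.999
```

```bash
python3 - <<'E'
from h import *
f=grab('wrist'); im=f['image']; save(im,'wrist1'); P=cloud(f); hsv=cv2.cvtColor(im,cv2.COLOR_RGB2HSV)
m=((hsv[...,0]<10)|(hsv[...,0]>172))&(hsv[...,1]>170)&(P[...,2]>.06)&(P[...,2]<.075)
p=P[m][:,:2].astype(np.float32); print(m.sum(),np.median(P[m][:,2]),cv2.minAreaRect(p))
px=np.argwhere(m)[:,::-1]; w=np.array([ray(f,u,v,.068)[:2] for u,v in px]).astype(np.float32); print(cv2.minAreaRect(w))
plan([(.511,-.3374,.04)],76.1)
E
```

```text
1860 0.06755884144924681 ((0.5100533962249756, -0.33900079131126404), (0.025273911654949188, 0.055356353521347046), 76.42942810058594)
((0.5092790126800537, -0.3387696146965027), (0.024975189939141273, 0.055627770721912384), 76.48297119140625)
t 3.27 p [ 0.5127 -0.3352  0.202 ] toolx 76.15 F [0.6 0.9 1.8] open 0.999
(0.511, -0.3374, 0.04) [ -2.5  -1.4 162. ]
turn [0.1  0.01 0.05]
```

View pics/wrist1.png

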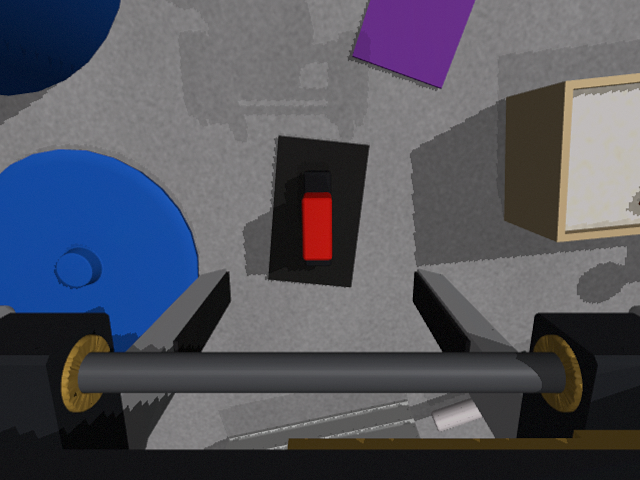

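The wrist view shows the scraper at (317,225) on the black mat, with clear space for the fingers on both sides and the lid well to the left.

>>> drive_tool --rows '[-2,-1,40,0,0,0,0,-2,-1,80,0,0,0,0,-2,-1,120,0,0,0,0,-2,-1,145,0,0,0,0,-2,-1,162,0,0,0,0,-2,-1,162,0,0,0,0,-2,-1,162,0,0,0,0,-2,-1,162,0,0,0,1,-2,-1,162,0,0,0,1,-2,-1,162,0,0,0,1,-2,-1,162,0,0,0,1,-2,-1,162,0,0,0,1,-2,-1,162,0,0,0,1,-2,-1,162,0,0,0,1]' --force 30

```text
clock: 5.03
tool_pos: [0.5102, -0.3372, 0.0385]
orientation: [0.788, 0.616, -0.0, 0.0]
contact_force: [-0.2, -0.8, 1.1]
opening: 0.291
```

```bash
python3 -c "
from h import *
s=manip.sense()['tool_pos']
plan([(s[0],s[1],.2),st(0,-.15,.2),st(0,-.15,s[2]+.078)],82)"
```

```text
t 5.03 p [ 0.5102 -0.3372  0.0385] toolx 76.09 F [-0.2 -0.8  1.1] open 0.291
(np.float64(0.5102321586913487), np.float64(-0.33719053099133983), 0.2) [  -0.    -0.  -161.5]
[np.float64(0.5082), np.float64(-0.1088), 0.2] [ 221.2  -56.9 -161.5]
[np.float64(0.5082), np.float64(-0.1088), np.float64(0.11648671441795709)] [221.2 -56.9 -78. ]
turn [-0.    0.01 -5.91]
```

>>> drive_tool --rows '[0,0,-40,0,0,0,1,0,0,-90,0,0,0,1,0,0,-140,0,0,0,1,30,-8,-162,0,0,-1,1,70,-18,-162,0,0,-2,1,110,-28,-162,0,0,-3,1,150,-38,-162,0,0,-4,1,190,-49,-162,0,0,-5,1,221,-57,-162,0,0,-5.9,1,221,-57,-162,0,0,-5.9,1,221,-57,-162,0,0,-5.9,1]'

```text
clock: 6.4
tool_pos: [0.508, -0.1095, 0.2005]
orientation: [0.755, 0.656, -0.0, 0.0]
contact_force: [-0.4, -0.7, -1.1]
opening: 0.275
```

```bash
python3 - <<'E'
from h import *
f=grab('side'); save(cv2.resize(f['image'][150:370,200:420],None,fx=2.7,fy=2.7,interpolation=cv2.INTER_CUBIC),'s2')
P=cloud(f);hsv=cv2.cvtColor(f['image'],cv2.COLOR_RGB2HSV)
m=((hsv[...,0]<10)|(hsv[...,0]>172))&(hsv[...,1]>170)&(P[...,2]>.13)&(P[...,2]<.26)&(abs(P[...,1]+.11)<.1)
print(m.sum(),np.percentile(P[m],[5,50,95],axis=0).round(3))
plan([st(0,-.15,.1165),st(0,0.012,.1165)],82)
E
```

```text
109 [[ 0.484 -0.126  0.194]
 [ 0.521 -0.123  0.206]
 [ 0.533 -0.118  0.221]]
t 6.45 p [ 0.5079 -0.1099  0.2005] toolx 81.92 F [-0.6 -0.1 -0.4] open 0.275
[np.float64(0.5082), np.float64(-0.1088), 0.1165] [ 1.1  0.1 84. ]
[np.float64(0.5307), np.float64(0.0516), 0.1165] [163.1  -0.2  84. ]
turn [-0.    0.02 -0.08]
```

View pics/s2.png

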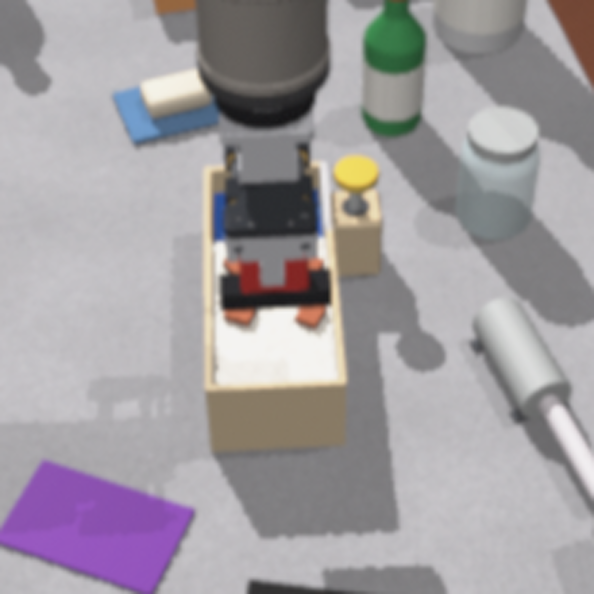

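The scraper is held level and lines up with the deck, blade at (275,288) in the crop, above the chips. Lowering at the closed end next.

>>> drive_tool --rows '[0,0,30,0,0,0,1,0,0,55,0,0,0,1,0,0,75,0,0,0,1,0,0,84,0,0,0,1,0,0,84,0,0,0,1,0,0,84,0,0,0,1]'

```text
clock: 7.2
tool_pos: [0.5084, -0.1092, 0.1171]
orientation: [0.755, 0.656, 0.0, 0.0]
contact_force: [1.1, -0.6, -1.0]
opening: 0.272
```

```bash
python3 - <<'E'
from h import *
f=grab('side'); save(cv2.resize(f['image'][190:330,240:370],None,fx=4,fy=4,interpolation=cv2.INTER_CUBIC),'s3')
plan([st(0,0.012,.1165)],82)
E
```

```text
t 7.25 p [ 0.5084 -0.1091  0.1172] toolx 81.98 F [ 0.3 -0.2 -0.7] open 0.275
[np.float64(0.5307), np.float64(0.0516), 0.1165] [162.3  -0.3   0.7]
turn [ 0.05 -0.01 -0.02]
```

View pics/s3.png

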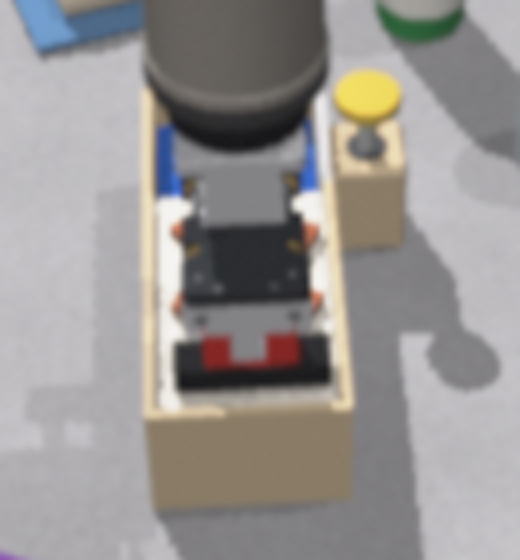

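>>> drive_tool --rows '[8,0,1,0,0,0,1,18,0,1,0,0,0,1,28,0,1,0,0,0,1,38,0,1,0,0,0,1,48,0,1,0,0,0,1,58,0,1,0,0,0,1,68,0,1,0,0,0,1,78,0,1,0,0,0,1,88,0,1,0,0,0,1,98,0,1,0,0,0,1,108,0,1,0,0,0,1,118,0,1,0,0,0,1,126,0,1,0,0,0,1,134,0,1,0,0,0,1,142,0,1,0,0,0,1,150,0,1,0,0,0,1,158,0,1,0,0,0,1,162,0,1,0,0,0,1,162,0,1,0,0,0,1,162,0,1,0,0,0,1]'

```text
clock: 9.75
tool_pos: [0.5306, 0.0512, 0.1155]
orientation: [0.755, 0.656, -0.0, 0.0]
contact_force: [0.3, 0.5, -1.7]
opening: 0.276
```

>>> drive_tool --rows '[0,0,-40,0,0,0,1,0,0,-85,0,0,0,1,-50,0,-90,0,0,0,1,-105,0,-90,0,0,0,1,-160,0,-90,0,0,0,1,-160,0,-90,0,0,0,1,-160,0,-90,0,0,0,1]'

```text
clock: 10.62
tool_pos: [0.5083, -0.1069, 0.2055]
orientation: [0.755, 0.656, 0.0, -0.0]
contact_force: [0.3, 0.8, -1.9]
opening: 0.274
```

```bash
python3 - <<'E'
from h import *
for n in ('top','side','wrist'):
    f=grab(n);P=cloud(f);hsv=cv2.cvtColor(f['image'],cv2.COLOR_RGB2HSV).astype(int)
    if n=='top': a=f['image'][200:290,250:400]
    if n=='side': b=f['image'][190:330,240:370]
    m=((hsv[...,0]<12)|(hsv[...,0]>170))&(hsv[...,1]>100)&(hsv[...,2]>70)&(P[...,2]>.055)&(P[...,2]<.1)&(abs(P[...,1]-0)<.2)&(P[...,0]<.7)&(P[...,0]>.4)
    k,l,s,c=cv2.connectedComponentsWithStats(m.astype(np.uint8))
    for i in range(1,k):
        if s[i,4]>8:
            w=np.median(P[l==i],axis=0); d=w[:2]-SO; print(n,c[i].round(),s[i,4],'station',(d@SX).round(3),(d@SY).round(3),w[2].round(3))
save(np.hstack([cv2.resize(a,(450,270)),cv2.resize(b,(250,270))]),'s4')
s=manip.sense()['tool_pos']
plan([(.510,-.341,.207),(.510,-.341,.0395)],76.1)
E
```

```text
top [295. 235.] 127 station 0.028 0.027 0.075
top [290. 252.] 157 station -0.02 0.031 0.073
wrist [535. 192.] 701 station -0.034 0.031 0.075
wrist [533. 225.] 717 station -0.005 0.036 0.07
wrist [520. 260.] 1247 station 0.025 0.025 0.073
t 10.78 p [ 0.5086 -0.1059  0.2054] toolx 82.09 F [ 0.1 -0.5 -1.3] open 0.276
(0.51, -0.341, 0.207) [-232.7   33.8   -1.6]
(0.51, -0.341, 0.0395) [-232.7   33.8  165.9]
turn [-0.01 -0.    5.99]
```

View pics/s4.png

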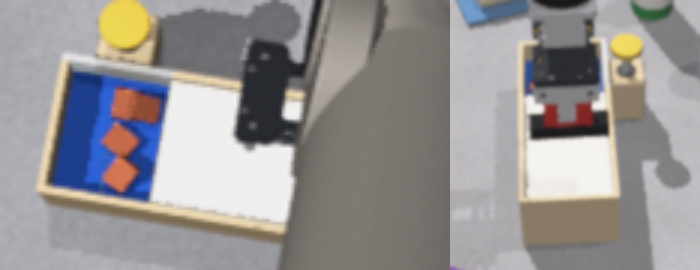

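The crop shows four chips in the blue well at (130,103), (145,107), (120,140) and (120,175), and a clear deck. Now the scraper goes back.

>>> drive_tool --rows '[-45,7,0,0,0,1,1,-90,13,0,0,0,2,1,-140,20,0,0,0,4,1,-190,28,0,0,0,6,1,-233,34,0,0,0,6,1,-233,34,50,0,0,6,1,-233,34,100,0,0,6,1,-233,34,135,0,0,6,1,-233,34,155,0,0,6,1,-233,34,162,0,0,6,1,-233,34,162,0,0,6,1,-233,34,162,0,0,6,1]'

```text
clock: 12.28
tool_pos: [0.5103, -0.3427, 0.0447]
orientation: [0.788, 0.616, 0.0, 0.001]
contact_force: [0.3, 0.2, -0.7]
opening: 0.274
```

```bash
python3 -c "
from h import *
plan([(.510,-.341,.0387)],76.1)"
```

```text
t 12.28 p [ 0.5103 -0.3427  0.0447] toolx 76.01 F [ 0.3  0.2 -0.7] open 0.274
(0.51, -0.341, 0.0387) [ 1.6 -0.7  6. ]
turn [ 0.1   0.02 -0.09]
```

>>> drive_tool --rows '[0,0,3,0,0,0,1,0,0,5,0,0,0,1,0,0,6,0,0,0,1,0,0,6,0,0,0,1]'

```text
clock: 12.78
tool_pos: [0.5105, -0.3426, 0.0385]
orientation: [0.788, 0.616, 0.001, 0.001]
contact_force: [-0.0, 2.0, 14.3]
opening: 0.274
```

>>> drive_tool --rows '[0,0,0,0,0,0,0.6,0,0,0,0,0,0,0.3,0,0,0,0,0,0,0.2,0,0,0,0,0,0,0.2,0,0,0,0,0,0,0.2,0,0,0,0,0,0,0.2,0,0,-40,0,0,0,0.2,0,0,-90,0,0,0,0.2,0,0,-140,0,0,0,0.2,0,0,-165,0,0,0,0.2,0,0,-165,0,0,0,0.2]'

```text
clock: 14.15
tool_pos: [0.5104, -0.3429, 0.2044]
orientation: [0.788, 0.616, 0.001, 0.001]
contact_force: [-0.3, -0.1, 0.2]
opening: 0.799
```

```bash
python3 - <<'E'
from h import *
f=grab('wrist'); im=f['image']; P=cloud(f); hsv=cv2.cvtColor(im,cv2.COLOR_RGB2HSV)
m=((hsv[...,0]<10)|(hsv[...,0]>172))&(hsv[...,1]>170)&(P[...,2]>.02)&(P[...,2]<.09)
print(m.sum(),np.percentile(P[m][:,2],[5,50,95]),cv2.minAreaRect(P[m&(P[...,2]>.06)][:,:2].astype(np.float32)))
f=grab('side');P=cloud(f);hsv=cv2.cvtColor(f['image'],cv2.COLOR_RGB2HSV)
m=(hsv[...,0]>20)&(hsv[...,0]<33)&(hsv[...,1]>150)&(abs(P[...,1]-.07)<.05)&(abs(P[...,0]-.62)<.05)
print('plunger',np.median(P[m],axis=0))
plan([(.52,-.2,.21),(.58,-.05,.21),st(.087,.045,.21),st(.087,.045,.135)],82)
E
```

```text
1949 [0.05252538 0.06748213 0.06875358] ((0.5112578868865967, -0.34240666031837463), (0.025992751121520996, 0.05635669827461243), 76.40530395507812)
plunger [nan nan nan]
t 14.25 p [ 0.5094 -0.3421  0.202 ] toolx 76.01 F [ 0.5 -0.9 -1.2] open 0.799
(0.52, -0.2, 0.21) [140.4 -24.1  -8. ]
(0.58, -0.05, 0.21) [300.5  -2.1  -8. ]
[np.float64(0.6214), np.float64(0.0722), 0.21] [429.1   8.5  -7.9]
[np.float64(0.6214), np.float64(0.0722), 0.135] [429.    8.5  67.1]
turn [-0.02 -0.02 -5.99]
  return _methods._mean(a, axis=axis, dtype=dtype,
  ret = um.true_divide(
```

The scraper stands upright, top at 67.5 mm, 2 mm from the mat's centre. Next is the plunger, with the fingers shut.

>>> drive_tool --rows '[45,-8,-5,0,0,-1,1,95,-16,-8,0,0,-2,1,140,-20,-8,0,0,-3,1,195,-14,-8,0,0,-4,1,250,-8,-8,0,0,-6,1,300,-2,-8,0,0,-6,1,350,2,-8,0,0,-6,1,400,6,-8,0,0,-6,1,429,8.5,-8,0,0,-6,1,429,8.5,30,0,0,-6,1,429,8.5,60,0,0,-6,1,429,8.5,67,0,0,-6,1,429,8.5,67,0,0,-6,1,429,8.5,67,0,0,-6,1,429,8.5,67,0,0,-6,1]'

```text
clock: 16.12
tool_pos: [0.6221, 0.0719, 0.1364]
orientation: [0.755, 0.656, 0.001, 0.0]
contact_force: [0.2, 0.3, -1.1]
opening: 0.001
```

```bash
cat > look.py <<'E'
from h import *
import sys
o=[]
for n in('side','top'):
    f=grab(n);P=cloud(f);im=f['image'];hsv=cv2.cvtColor(im,cv2.COLOR_RGB2HSV).astype(int)
    m=(hsv[...,0]>20)&(hsv[...,0]<33)&(hsv[...,1]>150)&(abs(P[...,1]-.07)<.05)&(abs(P[...,0]-.62)<.05)
    print(n,'plunger',m.sum(), np.percentile(P[m],[10,50,90],axis=0).round(3).tolist() if m.any() else '')
    m=((hsv[...,0]<12)|(hsv[...,0]>170))&(hsv[...,1]>100)&(hsv[...,2]>60)&(P[...,2]<.1)&(P[...,0]<.62)&(P[...,0]>.4)&(P[...,1]>-.17)&(P[...,1]<.15)
    k,l,s,c=cv2.connectedComponentsWithStats(m.astype(np.uint8))
    for i in range(1,k):
        if s[i,4]>4:
            w=np.median(P[l==i],axis=0); d=w[:2]-SO; print(' red',c[i].round(),s[i,4],'station',(d@SX).round(3),(d@SY).round(3),w[2].round(3))
    o.append(cv2.resize(im[170:310,230:400],(390,321),interpolation=cv2.INTER_CUBIC))
save(np.hstack(o),sys.argv[1])
plan([st(.087,.045,.126),st(.087,.045,.105)],82)
E
python3 look.py p1
```

```text
side plunger 101 [[0.607, 0.056, 0.122], [0.619, 0.067, 0.124], [0.634, 0.078, 0.127]]
 red [292. 233.] 95 station -0.014 0.032 0.072
 red [310. 232.] 61 station 0.03 0.025 0.076
top plunger 0 
t 16.23 p [0.6219 0.0719 0.1361] toolx 81.99 F [0.8 0.2 0.5] open 0.001
[np.float64(0.6214), np.float64(0.0722), 0.126] [ 0.2 -0.6 10.1]
[np.float64(0.6214), np.float64(0.0722), 0.105] [ 0.2 -0.6 31.1]
turn [ 0.05 -0.03 -0.01]
```

View pics/p1.png

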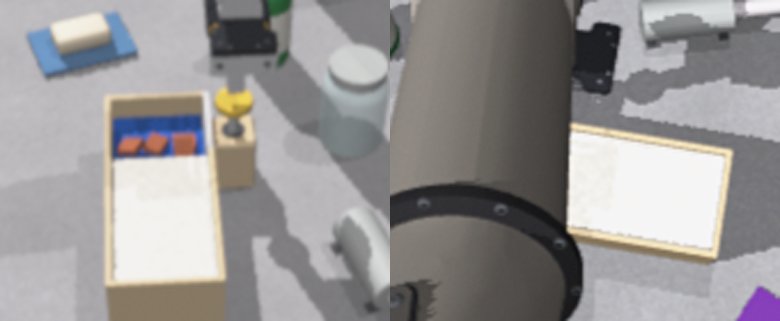

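The shut fingertips are centred above the yellow head at (233,100). The chips rest in the well at (155,143). Pressing gently to about half travel first.

>>> drive_tool --rows '[0,0,6,0,0,0,1,0,0,10,0,0,0,1,0,0,14,0,0,0,1,0,0,18,0,0,0,1,0,0,22,0,0,0,1,0,0,22,0,0,0,1,0,0,22,0,0,0,1]'

```text
clock: 17.1
tool_pos: [0.6215, 0.0718, 0.1135]
orientation: [0.755, 0.656, -0.0, -0.0]
contact_force: [-2.4, 0.6, 4.8]
opening: 0.008
```

>>> drive_tool --rows '[0,0,3,0,0,0,1,0,0,6,0,0,0,1,0,0,8,0,0,0,1,0,0,8.5,0,0,0,1,0,0,8.5,0,0,0,1,0,0,8.5,0,0,0,1,0,0,8.5,0,0,0,1,0,0,8.5,0,0,0,1]'

```text
clock: 18.1
tool_pos: [0.6216, 0.0718, 0.1053]
orientation: [0.755, 0.656, 0.0, -0.0]
contact_force: [-3.7, -0.8, 7.5]
opening: 0.005
```

```bash
python3 look.py p2
```

```text
side plunger 71 [[0.606, 0.055, 0.102], [0.617, 0.062, 0.104], [0.633, 0.072, 0.107]]
top plunger 0 
t 18.2 p [0.6216 0.0718 0.1053] toolx 81.99 F [-4.7  0.5  7.7] open 0.006
[np.float64(0.6214), np.float64(0.0722), 0.126] [  0.3  -0.3 -20.7]
[np.float64(0.6214), np.float64(0.0722), 0.105] [ 0.3 -0.3  0.3]
turn [-0.   -0.01 -0.01]
```

View pics/p2.png

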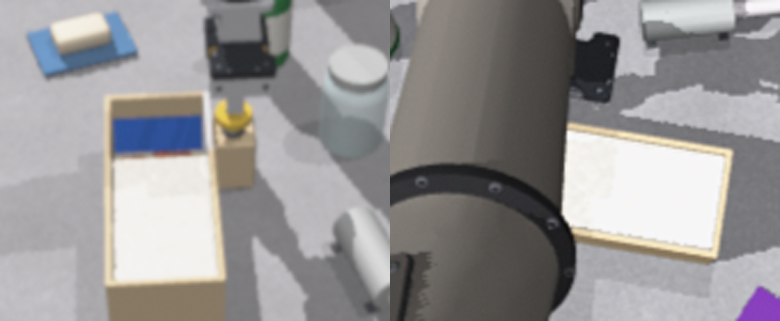

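The plunger top is now at about 104–105 mm, so roughly 20 mm of travel, and the flaps are open. A thin red sliver shows at (170,155), so I'm checking its height to see whether those chips are really in the bin.

```bash
python3 - <<'E'
from h import *
for n in('side','wrist'):
    f=grab(n);P=cloud(f);im=f['image'];hsv=cv2.cvtColor(im,cv2.COLOR_RGB2HSV).astype(int)
    D=P[...,:2]-SO; sx=D@SX; sy=D@SY
    m=((hsv[...,0]<14)|(hsv[...,0]>168))&(hsv[...,1]>70)&(abs(sx)<.056)&(sy>-.01)&(sy<.1)&(P[...,2]<.12)
    print(n,m.sum())
    for v,u in np.argwhere(m)[:40:2]: print((u,v),im[v,u],sx[v,u].round(3),sy[v,u].round(3),P[v,u,2].round(3))
    if n=='wrist': save(im,'w5')
E
```

```text
side 18
(np.int64(300), np.int64(236)) [117  83  96] 0.003 0.065 0.026
(np.int64(302), np.int64(236)) [113  79  92] 0.009 0.062 0.028
(np.int64(297), np.int64(237)) [144 111 103] -0.005 0.058 0.03
(np.int64(299), np.int64(237)) [152 104  91] 0.0 0.056 0.031
(np.int64(301), np.int64(237)) [150 104  91] 0.006 0.061 0.026
(np.int64(303), np.int64(237)) [149 110  97] 0.011 0.06 0.026
(np.int64(305), np.int64(237)) [147 115 104] 0.016 0.048 0.038
(np.int64(307), np.int64(237)) [149 117 107] 0.022 0.046 0.04
(np.int64(309), np.int64(237)) [150 119 108] 0.027 0.045 0.041
wrist 3234
(np.int64(329), np.int64(48)) [99 77 61] -0.044 0.05 0.026
(np.int64(331), np.int64(48)) [97 69 55] -0.044 0.051 0.027
(np.int64(333), np.int64(48)) [84 56 41] -0.044 0.052 0.026
(np.int64(335), np.int64(48)) [84 49 34] -0.044 0.053 0.026
(np.int64(337), np.int64(48)) [87 53 36] -0.044 0.055 0.027
(np.int64(326), np.int64(49)) [92 65 50] -0.043 0.048 0.027
(np.int64(328), np.int64(49)) [85 51 34] -0.043 0.049 0.027
(np.int64(330), np.int64(49)) [82 43 26] -0.043 0.05 0.027
(np.int64(332), np.int64(49)) [82 40 22] -0.043 0.052 0.027
(np.int64(334), np.int64(49)) [81 39 23] -0.043 0.053 0.028
(np.int64(336), np.int64(49)) [84 43 27] -0.043 0.054 0.026
(np.int64(338), np.int64(49)) [74 42 28] -0.043 0.055 0.028
(np.int64(326), np.int64(50)) [81 38 19] -0.043 0.048 0.026
(np.int64(328), np.int64(50)) [84 44 26] -0.043 0.049 0.027
(np.int64(330), np.int64(50)) [80 39 24] -0.043 0.05 0.028
(np.int64(332), np.int64(50)) [82 43 25] -0.043 0.052 0.028
(np.int64(334), np.int64(50)) [83 44 28] -0.043 0.053 0.028
(np.int64(336), np.int64(50)) [85 42 24] -0.043 0.054 0.027
(np.int64(338), np.int64(50)) [75 38 23] -0.043 0.055 0.027
(np.int64(326), np.int64(51)) [84 41 23] -0.042 0.048 0.026
```

View pics/w5.png

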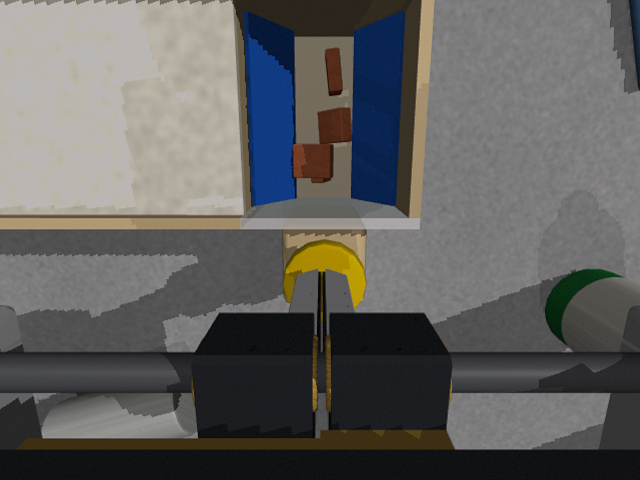

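The wrist view shows the flaps hanging open and the chips between them in the bin: (333,72), (335,125), (313,160) and one partly under that at (320,180). One last numeric check of heights, scraper and rest.

```bash
python3 - <<'E'
from h import *
f=grab('wrist');P=cloud(f);im=f['image'];hsv=cv2.cvtColor(im,cv2.COLOR_RGB2HSV).astype(int)
D=P[...,:2]-SO; sx=D@SX; sy=D@SY
m=((hsv[...,0]<14)|(hsv[...,0]>168))&(hsv[...,1]>120)&(abs(sx)<.056)&(sy>.015)&(sy<.08)&(P[...,2]<.12)
print('red z pct',np.percentile(P[m][:,2],[1,50,99]).round(3))
k,l,s,c=cv2.connectedComponentsWithStats(m.astype(np.uint8))
for i in range(1,k):
    if s[i,4]>30: q=l==i; print(c[i].round(),s[i,4],sx[q].mean().round(3),sy[q].mean().round(3),np.percentile(P[q][:,2],[5,50,95]).round(3))
f=grab('side');P=cloud(f);hsv=cv2.cvtColor(f['image'],cv2.COLOR_RGB2HSV)
m=((hsv[...,0]<10)|(hsv[...,0]>172))&(hsv[...,1]>170)&(abs(P[...,1]+.34)<.08)&(abs(P[...,0]-.51)<.08)&(P[...,2]>.03)
print('scraper',np.percentile(P[m],[2,50,98],axis=0).round(3).tolist())
plan([])
E
```

```text
red z pct [0.011 0.029 0.039]
[333.  71.] 640 -0.031 0.053 [0.015 0.026 0.028]
[322. 146.] 2473 0.016 0.045 [0.014 0.032 0.038]
scraper [[0.485, -0.361, 0.034], [0.511, -0.35, 0.065], [0.537, -0.331, 0.07]]
t 18.4 p [0.6216 0.0718 0.1053] toolx 81.99 F [-3.4  1.2  7.8] open 0.007
```

```bash
python3 -c "
from rig import job; print(job.close_job())"
```

```text
the job is handed in; nothing more can be done
None
```

I swept all four chips into the hatch with the scraper, stood the scraper back on the black mat and let go, then pressed the plunger about 20 mm. I handed the job in at 18.4 s, still holding the plunger down; no verdict came back.

Last checks:
- **Plunger:** the fingertips are steady at z = 105.3 mm, which is about 20 mm of travel. The measured upward force is about 7.8 N; the spring's nominal value at 20 mm is 9 N. The camera put the yellow head at about 104 mm.
- **Chips:** everything I could see of them is below z = 40 mm and between the open flaps, against a limit of 50 mm. Only three chips are clearly separate in the last picture. The fourth is partly hidden under another, so I identified it only from the piece that shows.
- **Scraper:** it is upright and not touched, with its top at about 67.5 mm, roughly 2 mm from the mat's centre as measured.
- **Other objects:** the arm never came near the roller, lid, jar, brush or green bottle. I did not re-measure their positions at the end.

One reading came out higher than intended. Setting the scraper down pressed it on the mat with about 14 N before I let go, which is below the 40 N limit.

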